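# Set out the reagent bottles in their colour-coded holders

## Task

Set out the reagents for the next assay: stand each of the four white bottles upright on the floor of the holder whose ring has the same colour as its cap (yellow, blue, pink, black). Keep the bottles upright, set them down gently without dropping them, and leave the small green-capped vial where it stands.

Things in the scene. Friction and masses are not known exactly. Their poses are not given: they have to be found in the camera images.
- bottle_yellow: Loose small white reagent bottle, round, with a yellow screw cap, standing upright: 26 mm in diameter over its whole height, 68 mm high, about 30 g. Origin at the centre of its underside, z up.
- bottle_blue: Loose small white reagent bottle, round, with a blue screw cap, standing upright: 26 mm in diameter over its whole height, 60 mm high, about 30 g. Origin at the centre of its underside, z up.
- bottle_pink: Loose small white reagent bottle, round, with a pink screw cap, standing upright: 26 mm in diameter over its whole height, 64 mm high, about 30 g. Origin at the centre of its underside, z up.
- bottle_black: Loose small white reagent bottle, round, with a black screw cap, standing upright: 26 mm in diameter over its whole height, 62 mm high, about 30 g. Origin at the centre of its underside, z up.
- holder_yellow: Fixed round bottle holder with a yellow ring: white foot 70 mm in diameter, and on it the yellow ring, 56 mm outside and 44 mm inside diameter, whose rim is 14 mm above the worktop. The floor inside the ring is 5 mm above the worktop. Origin at the centre of its underside on the worktop, z up.
- holder_blue: Fixed round bottle holder with a blue ring: white foot 70 mm in diameter, and on it the blue ring, 56 mm outside and 44 mm inside diameter, whose rim is 14 mm above the worktop. The floor inside the ring is 5 mm above the worktop. Origin at the centre of its underside on the worktop, z up.
- holder_pink: Fixed round bottle holder with a pink ring: white foot 70 mm in diameter, and on it the pink ring, 56 mm outside and 44 mm inside diameter, whose rim is 14 mm above the worktop. The floor inside the ring is 5 mm above the worktop. Origin at the centre of its underside on the worktop, z up.
- holder_black: Fixed round bottle holder with a black ring: white foot 70 mm in diameter, and on it the black ring, 56 mm outside and 44 mm inside diameter, whose rim is 14 mm above the worktop. The floor inside the ring is 5 mm above the worktop. Origin at the centre of its underside on the worktop, z up.
- vial_green: Loose short glass vial with a green screw cap, 22 mm in diameter, 46 mm high, standing upright; it has no holder and stays where it is. Origin at the centre of its underside, z up.
- stand_post_top (a point): Top of the post, 220 mm above the worktop, of the fixed dark pipette stand at the front edge: an obstacle to keep clear of, always in the same place. Its base plate is 110 mm (x) by 70 mm (y); at 200 mm height a clamp arm runs from the post 140 mm towards -y, ending in a fork 54 mm wide in x.

How it is judged:
By the outcome, as a careful person would: the job done as asked, in the order asked, and still so for the second after the job is handed in, with the robot touching nothing.
It also fails if it takes over 106 s, if anything falls off the work surface, if the arm or the gripper's body presses on something with over 40 N, if the wrist force passes 120 N, or if a joint passes its speed limit or range.

## Robot

A 6-joint arm with a two-finger parallel gripper is mounted at the origin on a cart in front of the work surface, level with it; the furniture and walls round the work are solid. World frame = base frame: x ahead of the robot, y to its left, z up, the work surface at z = 0. Lengths are in m, angles in rad, forces in N, time in s.
With the tool pointing down it reaches from about 0.275 to 0.875 m from the base axis. Payload 12.5 kg.
Tool frame: the origin (TCP) lies on the centre line of the jaws, within the pads' length; the fingertips stand r.finger_overhang ahead of it and the grasp point (between the pads) lies 3 mm ahead of it (r.finger_overhang is the distance from the TCP to the fingertips, in m); z points along the fingers, y is the line along which they close (so a half turn about z gives the same grasp; the last joint's range is limited). The gripper opens to 85 mm and grips with 20 to 120 N. Pads are 22 mm wide; open, the fingers measure 114 mm over their backs; the gripper's body (76 mm by 85 mm) begins 54 mm behind the grasp point. The pads swing forward as they close: fully open they stand 13 mm farther back than shut.
Start: joints at [1.22, 0.351, 1.652, -0, 1.139, -0.085], TCP at [0.144, 0.531, 0.253] pointing down, gripper open.
Joint ranges: [-2.75, 2.75], [-0.79, 2.1], [0.01, 2.65], [-1.57, 4.71], [0.07, 3.14], [-2.87, 2.87]. Speed limits (rad/s): [2.22, 2.22, 2.79, 3.14, 3.14, 3.14].

## Interface

Orientations are given as a unit quaternion [x, y, z, w].
In Python, from cell import r, optics gives the robot as it stands. The module is installed in compiled form; this text tells all that it offers. Calls block until the motion is done:
- r.move_to(position, orientation): joint-space move of the TCP to a pose.
- r.move_linear(position, rot=None, vel=0.15): straight line of the TCP; rot=None keeps the orientation; vel is the mean speed in m/s.
- r.set_joints(angles): joint-space move.
- r.set_gripper(opening, squeeze=None): opening from 0.0 (shut) to 1.0 (fully open); squeeze is the grip in N (None keeps the last); returns when the fingers have stopped.
- r.sleep(seconds).
- r.inverse_kinematics(position, orientation): joint angles nearest the present ones, or None.
- optics.get_image(name): name is "side" or "top" or "wrist"; returns a dict with "pixels" (480x640x3 uint8, red, green, blue), "depth" (480x640 float32, m along the optical axis (not along the pixel's ray), 0 where there is no reading), "fx", "fy", "cx", "cy" (pixels), "D" ([k1, k2, p1, p2, k3] as OpenCV has them; the pictures are not rectified), "camera_from_world" (4x4, takes a point from world to camera coordinates); the wrist camera has in their place "mount" (4x4, takes a point from camera to tool coordinates, whose origin is the TCP and whose axes are the flange's). Camera axes: x right, y down, z forward; pixel columns grow to the right and rows downward; lengths in m; the calibration is good to about 2 mm. A picture is of the moment at which its call begins: read the wrist's pose just before it.
A pose or a line that the arm cannot do raises r.PlanningError and nothing moves.
- r.hand_in(): hands the job in; it is judged then, once.
Readings, each from a call of its own:
- r.current_t(): time.
- r.current_q(): joint angles.
- r.current_qvel(): joint speeds.
- r.current_effort(): joint torques, N m.
- r.current_tool_pos(): TCP position.
- r.current_ee_rot(): TCP orientation.
- r.current_contact_force(): force on the tool from outside, world axes, zero at the start.
- r.current_torque(): the same for the moment, N m.
- r.current_opening(): opening from 0.0 (shut) to 1.0 (fully open).
- r.current_finger_force(): force on a finger pad.
Only numpy, scipy, OpenCV 4.12 (cv2) and the standard library are available. Lean on these libraries where they do the work, as an engineer would, in place of code of your own. Each camera call takes 0.05 s, during which the arm holds its last target. There are 200 camera calls.

## Working session

There is one attempt and no reset: what is moved stays moved. The work goes in short steps, each a Python script; the robot and the scene stay as the last script left them, time stands still between calls to the robot, and variables do not carry over. Pictures are saved under pics/ and viewed, at most 14 in all, crops included, and the job is handed in when it is done.

```bash
mkdir -p pics; python3 - <<'E'
from cell import r, optics
import cv2, pickle
d={}
for n in ("top","side"):
    d[n]=optics.get_image(n); cv2.imwrite(f"pics/{n}0.png",d[n]["pixels"][:,:,::-1])
    print(n,d[n]["fx"],d[n]["D"],d[n]["camera_from_world"])
pickle.dump(d,open("d0.pkl","wb"))
print(r.current_t(),r.finger_overhang,r.current_ee_rot())
E
```

```text
top 541.2307698528015 [0.03628823 0.         0.         0.         0.        ] [[ 0.02391457 -0.99969747  0.00574956 -0.02177558]
 [-0.99531226 -0.02434798 -0.09359854  0.53179292]
 [ 0.09371022 -0.00348424 -0.99559342  1.31678767]
 [ 0.          0.          0.          1.        ]]
side 521.5250326443686 [-0.0775666  0.         0.         0.         0.       ] [[ 0.89360538 -0.44859586  0.01520469 -0.48171489]
 [-0.18313968 -0.39532317 -0.90009969  0.22572586]
 [ 0.40979176  0.80154934 -0.43541861  0.83426657]
 [ 0.          0.          0.          1.        ]]
0.1 0.022 [ 1.32520845e-01  9.91180090e-01 -4.94955008e-04 -1.02396041e-04]
```

View pics/top0.png

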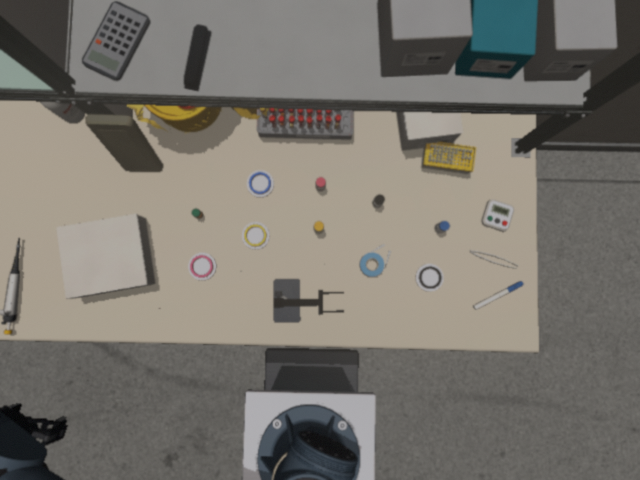

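View pics/side0.png

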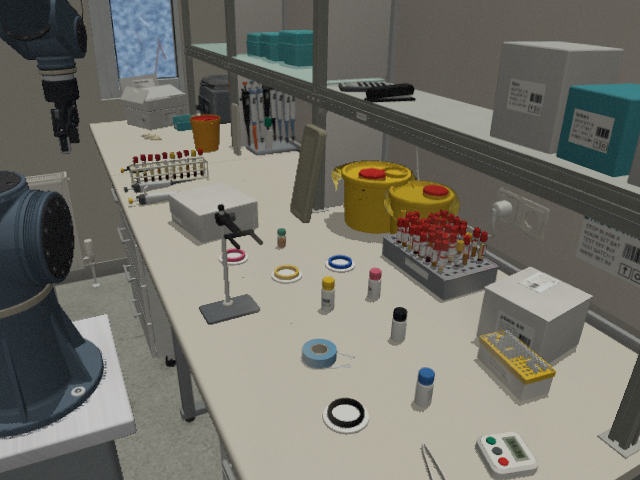

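The top view shows caps at yellow (319,227), pink (321,184), black (379,200), blue (444,227) and green (198,213). The holders are at yellow (256,236), blue (260,183), pink (202,266) and black (430,277). The stand is at about (287,300), with its clamp running towards -y. The shelf edge is at row ~100, and the side view agrees with this layout.

```bash
cat > loc.py <<'E'
import numpy as np, cv2
def ray(im,uv,z):
    K=np.array([[im["fx"],0,im["cx"]],[0,im["fy"],im["cy"]],[0,0,1]])
    p=cv2.undistortPoints(np.array([[uv]],float),K,np.array(im["D"]))[0,0]
    T=im["camera_from_world"]; R=T[:3,:3]; c=-R.T@T[:3,3]; d=R.T@np.array([p[0],p[1],1])
    return c+d*(z-c[2])/d[2]
def proj(im,P):
    K=np.array([[im["fx"],0,im["cx"]],[0,im["fy"],im["cy"]],[0,0,1]]); T=im["camera_from_world"]
    return cv2.projectPoints(np.array([P],float),cv2.Rodrigues(T[:3,:3])[0],T[:3,3],K,np.array(im["D"]))[0][0,0]
def mask(im,col):
    h=cv2.cvtColor(im["pixels"],cv2.COLOR_RGB2HSV).astype(int); H,S,V=h[...,0],h[...,1],h[...,2]
    if col=="black": return V<75
    lo,hi={"yellow":(20,32),"blue":(106,125),"pink":(160,179),"green":(60,95)}[col]
    return (H>=lo)&(H<=hi)&(S>90)
def blob(im,col,uv,w):
    m=mask(im,col); u,v=map(int,uv); m2=np.zeros_like(m); m2[v-w:v+w+1,u-w:u+w+1]=m[v-w:v+w+1,u-w:u+w+1]
    ys,xs=np.nonzero(m2)
    if len(xs)==0: return None,0,None
    return (xs.mean(),ys.mean()),len(xs),(xs.min(),xs.max(),ys.min(),ys.max())
H=dict(yellow=.068,blue=.060,pink=.064,black=.062,green=.046)
E
python3 - <<'E'
from loc import *; import pickle
from cell import r
d=pickle.load(open("d0.pkl","rb")); t=d["top"]; s=d["side"]
B=dict(yellow=(319,227),pink=(321,184),black=(379,200),blue=(444,227),green=(198,213))
S=dict(yellow=(328,285),pink=(375,275),black=(400,314),blue=(426,377),green=(281,233))
Hd=dict(yellow=(256,236),blue=(260,183),pink=(202,266),black=(430,277))
HS=dict(yellow=(287,272),blue=(340,263),pink=(233,256),black=(346,413))
for c,p in B.items():
    b,n,bb=blob(t,c,p,9); P=ray(t,b,H[c]-.007)
    b2,n2,bb2=blob(s,c,S[c],13); P2=ray(s,b2,H[c]-.006)
    print("bottle",c,n,bb,P.round(4),"side",n2,bb2,P2.round(4))
for c,p in Hd.items():
    b,n,bb=blob(t,c,p,16); P=ray(t,((bb[0]+bb[1])/2,(bb[2]+bb[3])/2),.012)
    b2,n2,bb2=blob(s,c,HS[c],24); P2=ray(s,((bb2[0]+bb2[1])/2,(bb2[2]+bb2[3])/2),.011)
    print("holder",c,n,bb,P.round(4),ray(t,b,.012).round(4),"side",n2,bb2,P2.round(4))
dep=t["depth"]
def pt(u,v):
    K=dep[v,u]; T=t["camera_from_world"]; R=T[:3,:3]
    return R.T@(np.array([(u-t["cx"])/t["fx"]*K,(v-t["cy"])/t["fy"]*K,K])-T[:3,3])
for u,v in [(320,95),(320,85),(300,98),(280,299),(321,301),(338,293),(338,311),(305,118),(105,255),(130,125),(430,125),(140,160),(372,254),(70,90)]: print((u,v),pt(u,v).round(3))
for R0,z in [(.35,.05),(.45,.05),(.55,.05),(.55,.25),(.65,.1),(.7,.2)]:
    print(R0,z,np.round(r.inverse_kinematics([R0,0,z],[0,1,0,0]),4))
E
```

```text
bottle yellow 83 (np.int64(314), np.int64(323), np.int64(221), np.int64(231)) [ 0.5538 -0.01    0.061 ] side 157 (np.int64(322), np.int64(334), np.int64(276), np.int64(290)) [ 0.5527 -0.0158  0.062 ]
bottle pink 64 (np.int64(316), np.int64(324), np.int64(178), np.int64(186)) [ 0.6622 -0.0118  0.057 ] side 121 (np.int64(370), np.int64(380), np.int64(268), np.int64(279)) [ 0.6608 -0.0169  0.058 ]
bottle black 64 (np.int64(375), np.int64(383), np.int64(196), np.int64(204)) [ 0.622  -0.1558  0.055 ] side 172 (np.int64(393), np.int64(406), np.int64(307), np.int64(321)) [ 0.6221 -0.1609  0.056 ]
bottle blue 58 (np.int64(440), np.int64(448), np.int64(222), np.int64(229)) [ 0.5633 -0.3148  0.053 ] side 107 (np.int64(418), np.int64(434), np.int64(368), np.int64(384)) [ 0.5594 -0.3209  0.054 ]
bottle green 27 (np.int64(193), np.int64(198), np.int64(210), np.int64(215)) [0.5828 0.2925 0.039 ] side 20 (np.int64(278), np.int64(284), np.int64(229), np.int64(232)) [0.5867 0.2991 0.04  ]
holder yellow 115 (np.int64(245), np.int64(265), np.int64(225), np.int64(245)) [0.5325 0.1479 0.012 ] [0.5331 0.1
[... 865 characters left out ...]
 [0.379 0.068 0.208]
(321, 301) [ 0.377 -0.019  0.208]
(338, 293) [ 0.395 -0.054  0.203]
(338, 311) [ 0.357 -0.055  0.211]
(305, 118) [0.824 0.03  0.05 ]
(105, 255) [0.47  0.493 0.08 ]
(130, 125) [0.735 0.39  0.253]
(430, 125) [ 0.797 -0.269  0.105]
(140, 160) [0.7   0.423 0.08 ]
(372, 254) [ 0.491 -0.145  0.02 ]
(70, 90) [0.766 0.467 0.366]
0.35 0.05 [-0.1333  0.411   2.2844 -0.      0.4461 -1.704 ]
0.45 0.05 [-0.1035  0.5199  2.0427 -0.      0.579  -1.6743]
0.55 0.05 [-0.0846  0.6399  1.7846 -0.      0.7172 -1.6554]
0.55 0.25 [-0.0846  0.3542  1.6554 -0.      1.132  -1.6554]
0.65 0.1 [-0.0716  0.7041  1.4859 -0.      0.9516 -1.6424]
0.7 0.2 [-0.0665  0.6759  1.2642 -0.      1.2015 -1.6373]
```

```bash
python3 - <<'E'
from loc import *
from cell import r, optics
r.set_gripper(0.75,squeeze=25)
r.move_to([.5535,-.0125,.20],[0,1,0,0])
from scipy.spatial.transform import Rotation as Ro
import pickle
p,q=r.current_tool_pos(),r.current_ee_rot()
im=optics.get_image("wrist"); print(im["mount"],p,q,r.current_q(),r.current_t(),r.current_contact_force())
im["p"],im["q"]=p,q; pickle.dump(im,open("w1.pkl","wb"))
cv2.imwrite("pics/w1.png",im["pixels"][:,:,::-1])
cv2.imwrite("pics/s1.png",optics.get_image("side")["pixels"][:,:,::-1])
E
```

```text
[[-8.46500590e-04 -9.58017016e-01 -2.86710098e-01  7.35675139e-02]
 [ 9.99998559e-01 -3.89112934e-04 -1.65227023e-03 -2.07654887e-04]
 [ 1.47134039e-03 -2.86711083e-01  9.58015965e-01 -1.20419144e-01]
 [ 0.00000000e+00  0.00000000e+00  0.00000000e+00  1.00000000e+00]] [ 0.55351001 -0.01183888  0.20005755] [-3.96775126e-04  9.99999920e-01  3.86912179e-05  4.32149712e-05] [-1.05492630e-01  4.18113397e-01  1.69566742e+00  6.40235056e-05
  1.02773072e+00 -1.67718734e+00] 2.925 [ 0.41236676  0.31343142 -0.68217798]
```

View pics/w1.png

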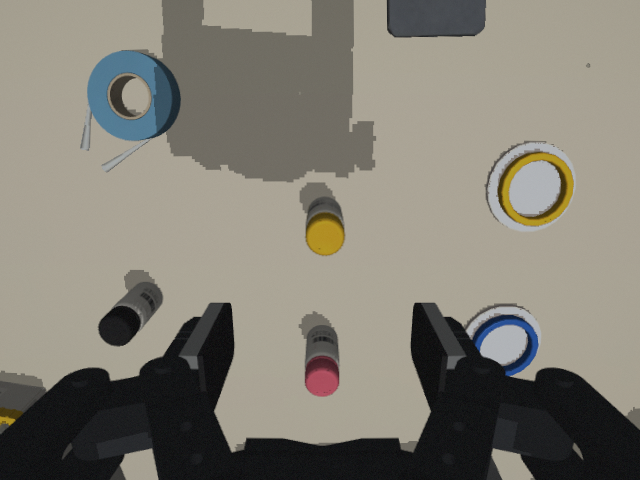

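View pics/s1.png

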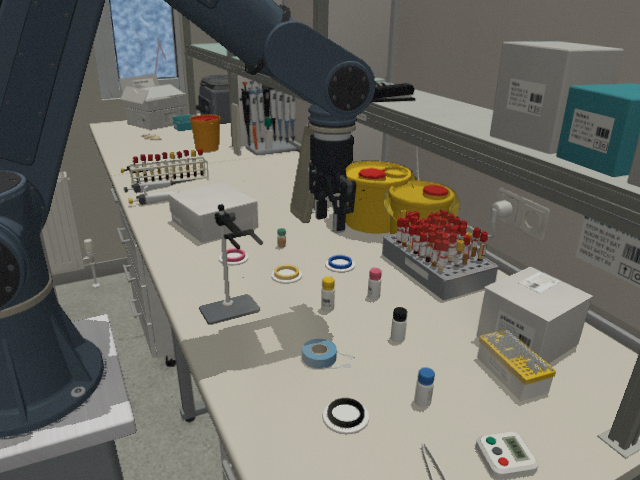

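The wrist view is aligned with the world axes and centred on the yellow bottle: yellow cap (325,235), pink (322,378), black (120,327), yellow ring (535,188) and blue ring (505,345). The side view shows the wrist clear of both the stand and the shelf. Next I'll triangulate from the wrist picture.

```bash
cat >> loc.py <<'E'
def wpose(im):
    from scipy.spatial.transform import Rotation as Ro
    T=np.eye(4); T[:3,:3]=Ro.from_quat(im["q"]).as_matrix(); T[:3,3]=im["p"]
    im["camera_from_world"]=np.linalg.inv(T@im["mount"]); return im
def cap(im,c,xy,w=30):
    """refine bottle xy: mean of the cap's blob taken as centre of cap (13 mm high, ring about cap mid)"""
    uv=proj(im,[*xy,H[c]-.004]); b,n,bb=blob(im,c,uv,w)
    return (ray(im,b,H[c]-.004)[:2],n,bb) if b else (None,0,None)
def ring(im,c,xy,w=60):
    uv=proj(im,[*xy,.013]); u,v=map(int,uv); m=mask(im,c).astype(np.uint8); k=np.zeros_like(m)
    y0,x0=max(v-w,0),max(u-w,0); k[y0:v+w,x0:u+w]=m[y0:v+w,x0:u+w]
    cs,_=cv2.findContours(k,cv2.RETR_EXTERNAL,cv2.CHAIN_APPROX_NONE)
    e=cv2.fitEllipse(max(cs,key=len)); return ray(im,e[0],.013)[:2],e
E
python3 - <<'E'
from loc import *; import pickle
im=wpose(pickle.load(open("w1.pkl","rb")))
for c,xy in dict(yellow=(.5535,-.012),pink=(.6615,-.014),black=(.622,-.158)).items(): print(c,cap(im,c,xy))
for c,xy in dict(yellow=(.5325,.1465),blue=(.666,.14)).items(): print(c,ring(im,c,xy))
E
```

```text
yellow (array([ 0.55262059, -0.01080859]), 1351, (np.int64(306), np.int64(344), np.int64(212), np.int64(255)))
pink (array([ 0.65882627, -0.01278482]), 1127, (np.int64(305), np.int64(338), np.int64(356), np.int64(395)))
black (array([ 0.62095182, -0.15432583]), 1252, (np.int64(99), np.int64(144), np.int64(296), np.int64(345)))
yellow (array([0.53208496, 0.1456964 ]), ((535.3923950195312, 188.3789520263672), (70.28349304199219, 76.96461486816406), 51.888587951660156))
blue (array([0.66228344, 0.13979832]), ((505.6208801269531, 344.1576843261719), (54.56309509277344, 58.879398345947266), 94.85221862792969))
```

```bash
cat > act.py <<'E'
from loc import *
from cell import r, optics
import pickle
G=.041   # TCP above the bottle's underside
UP=.155
def wrist(name=None):
    p,q=r.current_tool_pos(),r.current_ee_rot(); im=optics.get_image("wrist"); im["p"],im["q"]=p,q
    if name: cv2.imwrite(f"pics/{name}.png",im["pixels"][:,:,::-1])
    return wpose(im)
def st(s): print(s,"t%.1f"%r.current_t(),"F",np.round(r.current_contact_force(),1),"z%.4f"%r.current_tool_pos()[2],"op%.3f"%r.current_opening(),"ff%.1f"%r.current_finger_force(),flush=True)
def pick(xy):
    r.move_linear([*xy,UP],vel=.25); r.move_linear([*xy,G],vel=.1); st("down")
    r.set_gripper(0.0,squeeze=25); st("grip")
    r.move_linear([*xy,UP],vel=.12); st("lift")
def place(xy):
    r.move_linear([*xy,UP],vel=.22); r.move_linear([*xy,.005+G+.012],vel=.12); f0=r.current_contact_force()[2]
    z=.005+G+.003
    r.move_linear([*xy,z],vel=.04); st("near")
    while z>.005+G-.003 and r.current_contact_force()[2]-f0<1.5:
        z-=.001; r.move_linear([*xy,z],vel=.02)
    st("set"); r.set_gripper(.45); st("open")
    r.move_linear([*xy,UP],vel=.15)
E
python3 - <<'E'
from act import *
pick((.553,-.0115)); place((.5325,.1462)); r.set_gripper(.75); st("end")
wrist("w2")
E
```

```text
down t4.6 F [ 0.   0.6 -0.6] z0.0416 op0.751 ff0.0
grip t5.0 F [-1.   0.6  3.2] z0.0413 op0.306 ff24.5
lift t6.1 F [ 0.2  1.1 -0.7] z0.1543 op0.303 ff24.6
near t8.3 F [0.4 0.1 0.2] z0.0489 op0.302 ff24.6
set t9.1 F [-1.  -0.   5.9] z0.0463 op0.302 ff25.0
open t9.4 F [ 1.2 -1.2 -0.2] z0.0458 op0.449 ff0.0
end t10.6 F [ 0.6 -0.  -0. ] z0.1547 op0.755 ff0.0
```

View pics/w2.png

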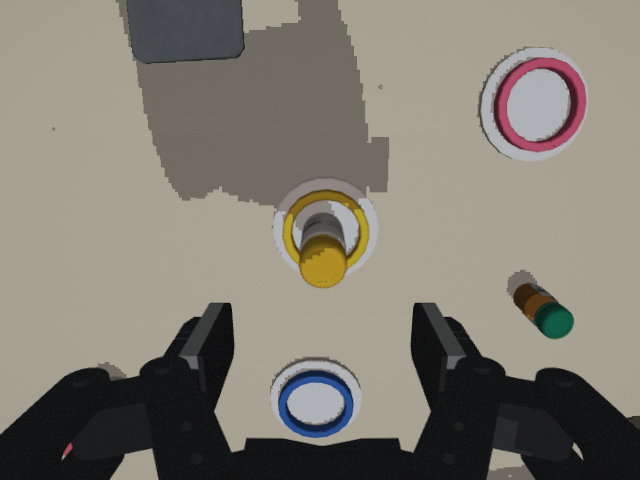

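The yellow bottle stands upright in its ring (cap (323,262), ring (326,232)). The pink ring is at (540,105), the blue ring at (317,403) and the vial at (553,320), undisturbed. I'll do blue next.

```bash
python3 - <<'E'
from act import *
im=wrist()
print("blue ring",ring(im,"blue",(.664,.14))[0],"pink ring",ring(im,"pink",(.4515,.279))[0])
hb=(.664,.1398)
r.move_linear([.5615,-.317,.19],vel=.3)
im=wrist("w3"); b,n,bb=cap(im,"blue",(.5615,-.317)); print(b,n,bb)
try: print("black ring",ring(im,"black",(.4385,-.293))[0])
except Exception as e: print(e)
if n>500 and np.hypot(*(b-[.5615,-.317]))<.008:
    pick(b); r.move_linear([.60,0,UP],vel=.25); place(hb); r.set_gripper(.75); st("end"); wrist("w4")
E
```

```text
blue ring [0.66299146 0.14050746] pink ring [0.45203576 0.27663107]
[ 0.56259664 -0.31554753] 1241 (np.int64(305), np.int64(342), np.int64(216), np.int64(258))
black ring [ 0.43998753 -0.29126805]
down t14.0 F [-0.7  0.2 -0.4] z0.0417 op0.750 ff0.0
grip t14.5 F [-0.3  1.3  4.1] z0.0414 op0.303 ff24.6
lift t15.6 F [ 0.3  0.6 -0.2] z0.1541 op0.296 ff24.6
near t19.2 F [-0.2 -1.  -0.5] z0.0488 op0.302 ff24.6
set t19.9 F [-1.3 -0.2  3.5] z0.0464 op0.296 ff24.8
open t20.2 F [ 0.  -1.2 -0.4] z0.0458 op0.449 ff0.0
end t21.4 F [ 0.3 -0.8 -0.8] z0.1546 op0.748 ff0.0
```

View pics/w4.png

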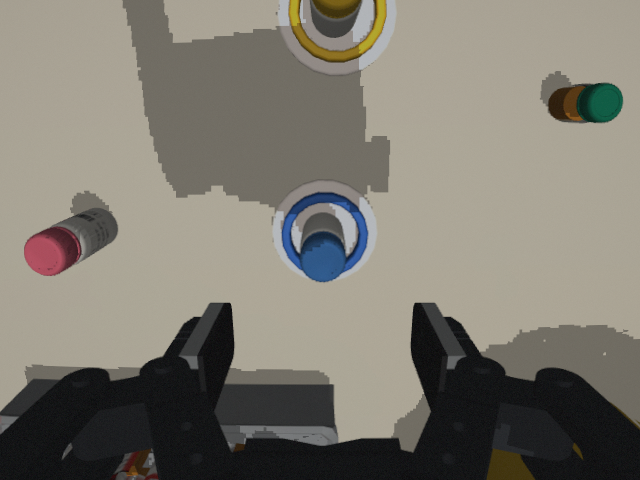

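Blue stands upright in the blue ring (cap (322,257), ring (325,235)). Pink and black are next.

```bash
python3 - <<'E'
from act import *
def job(c,g,h,via):
    for v in via: r.move_linear(v,vel=.25)
    r.move_linear([g[0],g[1],.17],vel=.25)
    im=wrist(); b,n,bb=cap(im,c,g); print(c,b,n,bb)
    assert n>500 and np.hypot(*(b-np.array(g)))<.008
    pick(b); place(h); r.set_gripper(.75); st("end"); wrist("w_"+c)
job("pink",(.6605,-.0125),(.452,.2775),[])
job("black",(.621,-.1565),(.4395,-.2915),[[.56,.10,.16]])
E
python3 -c "
import cv2;import numpy as np
cv2.imwrite('pics/both.png',cv2.resize(np.hstack([cv2.imread('pics/w_pink.png'),cv2.imread('pics/w_black.png')]),(800,300)))"
```

```text
pink [ 0.66110323 -0.01262233] 1596 (np.int64(300), np.int64(342), np.int64(226), np.int64(272))
down t23.9 F [-0.7  0.2 -0.5] z0.0417 op0.747 ff0.0
grip t24.3 F [-1.4 -0.   3.7] z0.0414 op0.300 ff24.6
lift t25.4 F [ 0.1 -0.4 -0.2] z0.1541 op0.301 ff24.6
near t28.5 F [ 0.4  0.3 -0.5] z0.0489 op0.297 ff24.6
set t29.2 F [-1.3 -0.9  4.7] z0.0463 op0.301 ff25.0
open t29.5 F [ 0.3 -0.2  0.2] z0.0459 op0.449 ff0.0
end t30.8 F [-1.  -0.1 -0.2] z0.1546 op0.750 ff0.0
black [ 0.62152983 -0.15708228] 1681 (np.int64(299), np.int64(340), np.int64(217), np.int64(272))
down t34.6 F [-0.2  0.3 -0.3] z0.0417 op0.752 ff0.0
grip t35.0 F [-1.5  0.5  3.7] z0.0414 op0.301 ff24.5
lift t36.1 F [-0.3  0.9 -0.7] z0.1541 op0.304 ff24.6
near t38.6 F [ 0.6 -0.  -0.1] z0.0489 op0.295 ff24.6
set t39.4 F [-1.4  0.8  4.5] z0.0464 op0.300 ff25.0
open t39.7 F [0.4 0.6 0.1] z0.0459 op0.452 ff0.0
end t40.9 F [0.8 0.3 0.7] z0.1546 op0.750 ff0.0
```

View pics/both.png

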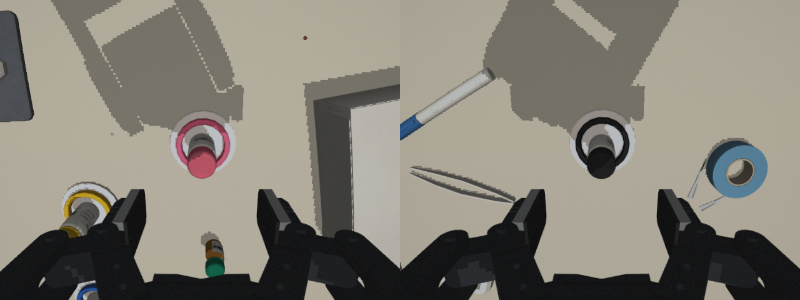

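Pink (203,160) and black (601,162) stand in their rings, and the vial is still standing at (213,258). One last overall look before handing in.

```bash
python3 - <<'E'
from act import *
r.move_linear([.44,-.2915,.25],vel=.15)
cv2.imwrite("pics/s9.png",optics.get_image("side")["pixels"][:,:,::-1]); st("x")
E
```

```text
x t41.8 F [-0.9 -0.4  0.2] z0.2489 op0.747 ff0.0
```

View pics/s9.png

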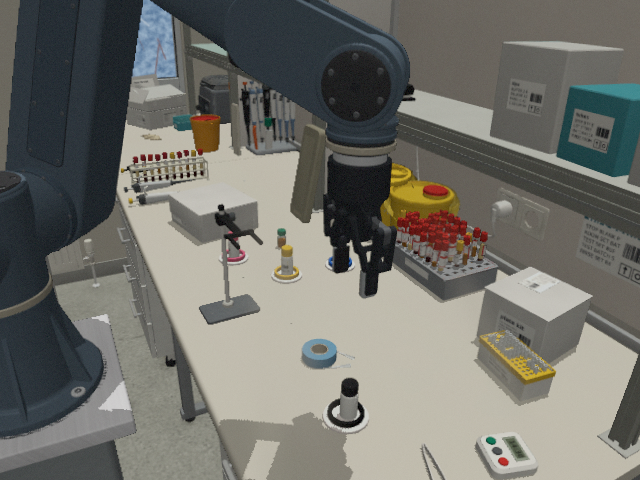

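The side view shows yellow (287,262) and black (348,400) upright in their holders and the vial in place at (281,238). The robot is touching nothing.

```bash
python3 -c "
from cell import r
print(r.hand_in())"
```

```text
the job is handed in; nothing more can be done
None
```

All four bottles stand upright on the floors of their matching holders, the green-capped vial was left untouched, and the job was handed in at about 42 s.

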